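# Refit the back plate and push-knob of a herb mill and keep it pressed

## Robot

A 6-joint arm with a two-finger parallel gripper is mounted at the origin on the work surface. World frame = base frame: x ahead of the robot, y to its left, z up, the work surface at z = 0. Lengths are in m, angles in rad, forces in N, time in s.
With the tool pointing down it reaches from about 0.4 to 0.825 m from the base axis. Payload 7 kg.
Tool frame: the origin (TCP) lies on the centre line of the jaws, within the pads' length; the fingertips stand arm.tip_reach ahead of it and the grasp point (between the pads) lies 5 mm behind it (arm.tip_reach is the distance from the TCP to the fingertips, in m); z points along the fingers, y is the line along which they close (so a half turn about z gives the same grasp; the last joint's range is limited). The gripper opens to 88 mm and grips with 3 to 60 N. Pads are 19 mm wide; open, the fingers measure 130 mm over their backs; the gripper's body (78 mm by 193 mm) begins 47 mm behind the grasp point.
Start: joints at [-0.841, 0.359, 0.012, 0, -1.224, -0.288], TCP at [0.289, -0.61, 0.241] pointing down, gripper open.
Joint ranges: [-3.07, 3.07], [-1.43, 2.12], [-1.02, 1.25], [-3.03, 1.67], [-3.05, -0], [-3.03, 3.03]. Speed limits (rad/s): [2.39, 2.39, 3.01, 3.14, 3.14, 3.14].

## Interface

Orientations are given as [roll, pitch, yaw] about the fixed x, y, z axes, in that order (R = Rz(yaw) Ry(pitch) Rx(roll)).
In Python, from station import status, optics, order, arm gives the robot as it stands. The module is installed in compiled form; this text tells all that it offers.
- The arm moves only by the shell command python3 -m jog 'ROWS' [FORCE]. ROWS is JSON, a list of rows, each a list of 3 entries, a list of its own where there are three numbers: the gripper command: -1 is shut, 1 is fully open, values between are in proportion, then the shift along the tool's x, y, z in mm, then the turn about the tool's z in rad. A call has 1 to 20 rows; each row is the pose to reach, as a shift and turn from the pose commanded when the call began, along the tool's axes at that moment; what a row does not reach only later rows make up. A row lasts 1/8 s, in which the tool goes at most 62.5 mm and 10.7 degrees, less where a joint would pass 70% of its speed; a pose out of reach is approached as far as the arm can. A call with a gripper value outside its range is refused whole. The fingers move at their own pace and stop on an object; FORCE is the grip in N (left out, the last holds). Time passes only in rows, so rows that repeat a pose let the fingers close. It gives the time, the measured TCP pose, the force, the opening and the grip force at its end, in the units of the state.
- status.get_state(): the state, without advancing time (a new reading comes with each control period).
- optics.grab_frame(name): name is "side" or "top"; returns a dict with "color" (480x640x3 uint8, red, green, blue), "mtx" (3x3 intrinsics, pixels), "cam_to_world" (4x4, takes a point from camera to world coordinates). Camera axes: x right, y down, z forward; pixel columns grow to the right and rows downward; lengths in m; the calibration is good to about 2 mm. A picture is of the moment at which its call begins. There is no depth.
- order.job_done(): hands the job in; it is judged then, once.
The state is a dict: "t": time; "q": joint angles; "qd": joint speeds; "joint_efforts": joint torques, N m; "eef_pos": TCP position; "ee_rot": TCP orientation; "force": force on the tool from outside, world axes, zero at the start; "moment": the same for the moment, N m; "width": finger opening in m; "gripper_force": force on a finger pad.
Only numpy, scipy, OpenCV 4.12 (cv2) and the standard library are available. Lean on these libraries where they do the work, as an engineer would, in place of code of your own. Each camera call takes 0.05 s, during which the arm holds its last target. There are 200 camera calls.

## Task

Refit the controls of the herb mill: lower the loose back plate over the two locating pins on the mill's console until it lies flush, then pick up the red knob, turn it so that the flat in its bore (on the side of its white stripe) matches the white flat of the brass D-shaft, and push it fully home on the shaft. Then press the knob all the way in against its spring and finish while still holding it pressed down; do not let go. Leave the jars, mortar, weight and screwdriver where they are.

Things in the scene. Friction and masses are not known exactly. Their poses are not given: they have to be found in the camera images.
- plate_center (a point): Loose back plate, lying flat: aluminium, 64 (x) x 120 (y) x 6 mm, about 200 g, with a blue oblong neck 36 (x) x 60 (y) mm round its opening (28 x 52), standing 14 mm above the plate. 11 mm holes at y = +47 and -47 mm. Grip the neck across its 36 mm (along x). Half a turn makes no difference. Point on its upright axis, 10 mm above its underside; z up.
- mill_face (a point): Centre of the level mounting face (black gasket, 68 x 124 mm) on the fixed mill's white console, 55 mm above the counter, on the brass shaft's axis; z up. The seated plate's underside rests here, its y along this y, over the two steel pins. The console top is flat 90 mm to both sides in x and 85 mm to -y.
- pin_a (a point): Top of the steel locating pin at y = +47 mm of the face's frame; its twin is at y = -47 mm. Pins are 8 mm across and 11 mm high, the upper 5 mm tapering to 4 mm.
- chamber_top (a point): Top of the grip on the lid of the mill's steel grinding chamber, 200 mm from the shaft to +y of the face's frame, 168 mm above the counter. Chamber 140 mm across, lid 150 mm above the counter. Fixed; keep clear of it.
- shaft_tip (a point): Centre of the top of the upright brass D-shaft: 20 mm across, its one flat (painted white) 5 mm from the axis on the +x side of this frame (x points out of the flat, z up), top 4 mm tapered to two thirds. At rest it is 49 mm above the face; sprung, it pushes down 6 mm to a hard stop. Turning it is stiff (0.35 N m): turn the knob to suit.
- knob_center (a point): Red knob, upright, bore down: 48 (x) x 32 (y) x 44 mm high, 60 g; grip its 32 mm flat sides (along y). D-bore 16 mm deep, 22 mm across, its flat 6 mm from the axis on the +x side, which a white stripe marks on the top and end. Point at its centre, 22 mm up; z up. Home, its x matches the shaft's x and it is 6 mm above the shaft tip; pressed in, its foot is 7 mm above the neck.
- spindle (a joint): How far the shaft is pushed in, m: 0 at rest, 0.006 at its hard stop. The spring resists with 4 N at the start and 10 N at the stop.
- jar_a: Blue and white porcelain jar, 100 mm across, 122 mm high, origin under its centre. Leave it alone.
- jar_b: A second jar like it. Leave it alone.
- mortar: Brass mortar, 90 mm across, 85 mm high, origin under its centre. Leave it alone.
- weight: Brass scale weight, 30 mm across, 36 mm high, origin under its centre. Leave it alone.
- screwdriver: Blue-handled screwdriver, 170 mm long, lying along its x. Leave it alone.
Not all that is in view belongs to the job. Several things look just like the part that bears knob_center: the one meant starts nearest to the robot's base.

How it is judged:
By the outcome, as a careful person would: the job done as asked, in the order asked, and still so for the second after the job is handed in, while the arm keeps its last pose, push and grip.
It also fails if it takes over 58 s, if anything falls off the work surface, if the arm or the gripper's body presses on something with over 40 N, if the wrist force passes 120 N, or if a joint passes its speed limit or range.

## Working session

There is one attempt and no reset: what is moved stays moved. The work goes in short steps, Python scripts to look and compute and a shell command to move; the robot and the scene stay as the last step left them, time stands still between calls to the robot, and variables do not carry over. Pictures are saved under pics/ and viewed, at most 10 in all, crops included, and the job is handed in when it is done.

```bash
mkdir -p pics; python3 - <<'E'
from station import status, optics, arm
import cv2,numpy as np
s=status.get_state();print(s['t'],s['eef_pos'],s['ee_rot'],s['width'],arm.tip_reach)
for n in('side','top'):
    f=optics.grab_frame(n);cv2.imwrite(f'pics/{n}0.png',f['color'][:,:,::-1]);print(n,f['mtx'].round(1).tolist(),f['cam_to_world'].round(4).tolist())
E
```

```text
0.0 [ 0.28838661 -0.60978995  0.23960718] [ 3.13993684e+00 -1.56640258e-04 -2.69990195e+00] 0.08782224636856142 0.014
side [[618.7, 0.0, 315.9], [0.0, 618.7, 239.1], [0.0, 0.0, 1.0]] [[-0.9818, -0.1217, 0.146, 0.3983], [-0.1885, 0.5238, -0.8307, 1.0399], [0.0246, -0.8431, -0.5372, 0.8455], [0.0, 0.0, 0.0, 1.0]]
top [[433.0, 0.0, 317.9], [0.0, 433.0, 239.4], [0.0, 0.0, 1.0]] [[0.0126, -0.9946, 0.103, 0.4742], [-0.9999, -0.0114, 0.0122, -0.0586], [-0.011, -0.1031, -0.9946, 1.137], [0.0, 0.0, 0.0, 1.0]]
```

View pics/side0.png

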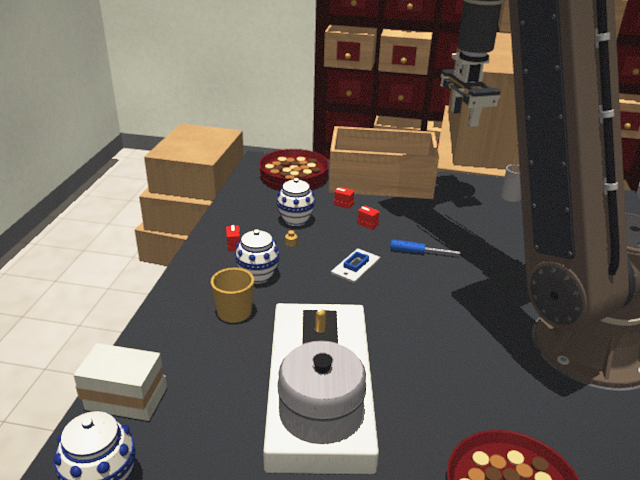

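View pics/top0.png

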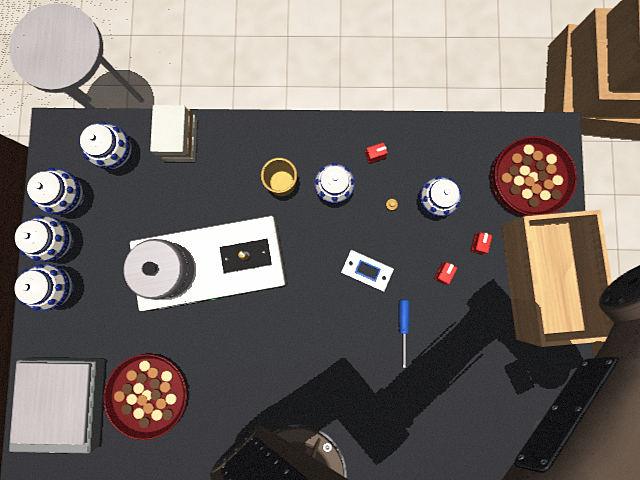

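Top view: red knobs at (376,152), (483,243) and (447,272). The base is near (290,500), so (447,272) looks nearest. The plate is at (367,270), the shaft at (243,256) and the chamber at (152,268). In the side view, the knobs are at (233,237), (344,197) and (368,217), the plate at (356,264) and the shaft at (320,320). Next I'll enlarge the key parts in one composite.

```bash
cat > h.py <<'E'
import numpy as np, cv2
from station import optics, status
def grab(n):
    f=optics.grab_frame(n); return f['color'],f['mtx'],f['cam_to_world']
def ray(c,px):
    _,K,T=c; px=np.atleast_2d(px).astype(float)
    d=np.c_[px,np.ones(len(px))]@np.linalg.inv(K).T@T[:3,:3].T
    return T[:3,3],d
def plane(c,px,z):
    o,d=ray(c,px); return o+d*((z-o[2])/d[:,2])[:,None]
def tri(a,pa,b,pb):
    P=lambda c:c[1]@np.linalg.inv(c[2])[:3]
    X=cv2.triangulatePoints(P(a),P(b),np.float64(pa).reshape(2,1),np.float64(pb).reshape(2,1)).ravel(); X=X[:3]/X[3]
    (o,d),(p,e)=ray(a,pa),ray(b,pb); n=np.cross(d[0],e[0]); return X,abs((p-o)@n)/np.linalg.norm(n)
def proj(c,X):
    _,K,T=c; p=np.c_[np.atleast_2d(X),np.ones(len(np.atleast_2d(X)))]@np.linalg.inv(T).T[:,:3]@K.T; return p[:,:2]/p[:,2:]
def mask(c,lo,hi):  # HSV
    return cv2.inRange(cv2.cvtColor(c[0],cv2.COLOR_RGB2HSV),np.array(lo),np.array(hi))
def crop(c,x,y,w,h,s):
    return cv2.resize(c[0][y:y+h,x:x+w,::-1],None,fx=s,fy=s,interpolation=cv2.INTER_CUBIC)
E
python3 - <<'E'
from h import *
t=grab('top');s=grab('side')
for n,p in(('A',(376,152)),('B',(483,243)),('C',(447,272))): 
    X=plane(t,p,.044)[0];print(n,X,np.hypot(*X[:2]))
T=[crop(t,427,252,40,30,10),crop(t,213,235,60,45,400/60),crop(s,348,200,40,30,10),crop(s,290,300,60,45,400/60)]
cv2.imwrite('pics/c1.png',np.vstack([np.hstack(T[:2]),np.hstack(T[2:])]))
T=[crop(t,333,240,64,48,400/64),crop(s,324,240,64,48,400/64)]
cv2.imwrite('pics/c2.png',np.hstack(T))
E
```

```text
A [ 0.81649588 -0.19264415  0.044     ] 0.838914349040428
B [ 0.58300521 -0.46215266  0.044     ] 0.7439624655708721
C [ 0.50881622 -0.37022723  0.044     ] 0.6292552316036034
```

View pics/c1.png

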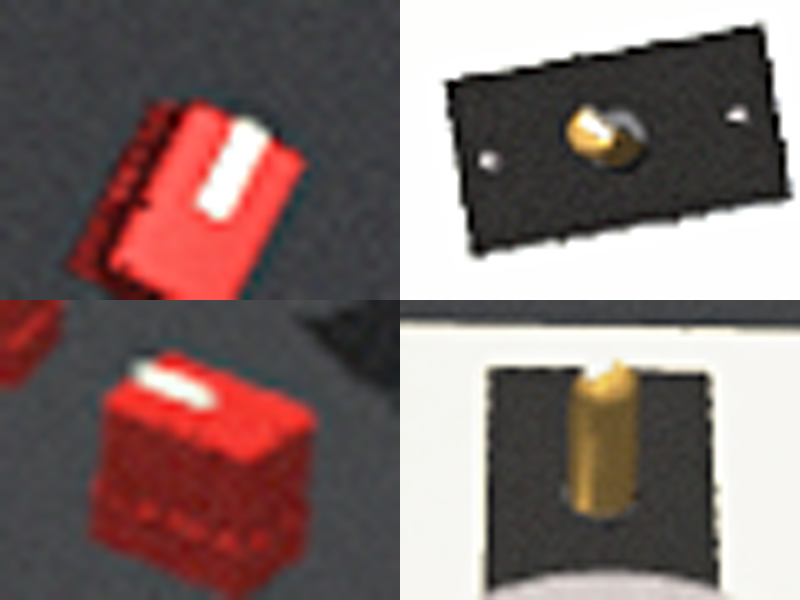

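View pics/c2.png

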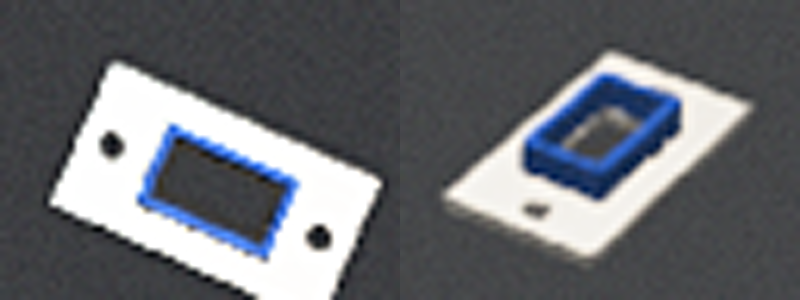

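Top crop: knob C at (447,270) is red with its white stripe toward the upper right, at 0.63 m against 0.74 m and 0.84 m for the other two. It is nearest the base, so it's the one meant. The shaft's white flat faces up and to the right in the top view, roughly +x −y. The plate's neck and holes are clear in both views. Next I'll measure.

```bash
cat > m.py <<'E'
from h import *
t=grab('top');s=grab('side')
def roi(m,x,y,w,h):
    o=np.zeros_like(m);o[y:y+h,x:x+w]=m[y:y+h,x:x+w];return o
def big(m):
    c=max(cv2.findContours(m,cv2.RETR_EXTERNAL,cv2.CHAIN_APPROX_NONE)[0],key=cv2.contourArea);return cv2.convexHull(c)
def quad(h):
    return cv2.approxPolyN(h,4,ensure_convex=True).reshape(-1,2).astype(float)
def fitquad(m):
    return quad(big(m))
def match(a,qa,b,qb,z):
    wa=plane(a,qa,z);wb=plane(b,qb,z);print('  offs',[ (np.linalg.norm(wb-w,axis=1).min()*1000).round(1) for w in wa])
    return np.array([np.r_[tri(a,p,b,qb[np.argmin(np.linalg.norm(wb-w,axis=1))])] for p,w in zip(qa,wa)],dtype=object)
def rep(n,Q):
    Q=np.array([np.r_[r[0],r[1]] for r in Q]) if Q.dtype==object else Q
    c=Q[:,:3].mean(0);r=cv2.minAreaRect(np.float32(Q[:,:2]*1000));
    b=cv2.boxPoints(r);e=b[1]-b[0] if np.linalg.norm(b[1]-b[0])>np.linalg.norm(b[2]-b[1]) else b[2]-b[1]
    print(n,c.round(4),'size',np.round(r[1],1),'long axis deg',(np.degrees(np.arctan2(e[1],e[0]))%180).round(1))
wt=mask(t,(0,0,150),(180,60,255));ws=mask(s,(0,0,150),(180,60,255))
bt=mask(t,(100,120,50),(125,255,255));bs=mask(s,(100,120,50),(125,255,255))
R=(333,240,64,60);S=(324,240,64,48)
pt=fitquad(roi(wt,*R));ps=fitquad(roi(ws|bs,*S))
Q=match(t,pt,s,ps,.006);rep('plate top only',plane(t,pt,.006));rep('plate side only',plane(s,ps,.006));rep('plate tri',np.array([r for r in [np.r_[q[0]] if len(q)==2 else q[:3] for q in Q]],float))
nt=fitquad(roi(bt,*R));rep('neck top only z.02',plane(t,nt,.020))
# holes
for c,w,Rr,n in((t,wt,R,'t'),(s,ws,S,'s')):
    x,y,W,H=Rr;g=cv2.cvtColor(c[0],cv2.COLOR_RGB2GRAY)
    for k in cv2.findContours(w[y:y+H,x:x+W],cv2.RETR_CCOMP,cv2.CHAIN_APPROX_NONE)[0]:
        a=cv2.contourArea(k)
        if 2<a<60: 
            p=k.reshape(-1,2).mean(0)+(x,y);print('hole',n,p,a,plane(c,p,.006)[0].round(4))
# gasket
gd=mask(t,(0,0,0),(180,255,110));gq=fitquad(roi(gd,213,235,65,42));rep('gasket z.055',plane(t,gq,.055));print(gq.tolist())
gs=mask(s,(0,0,0),(180,255,110));k=roi(gs,298,308,45,36);ys,xs=np.nonzero(k);print('side gasket far corners',[(xs[ys==y].min(),xs[ys==y].max(),y) for y in (311,312,313,316,320,330)])
# pins
x,y,W,H=218,240,50,34;w=mask(t,(0,0,120),(180,60,255))
n,_,st,ce=cv2.connectedComponentsWithStats(roi(w,x,y,W,H))
for i in range(1,n):
    if st[i,4]<40: print('pin/flat',ce[i],st[i,4],plane(t,ce[i],.066)[0].round(4),plane(t,ce[i],.104)[0].round(4))
E
python3 m.py
```

```text
offs [np.float64(2.3), np.float64(3.5), np.float64(3.4), np.float64(2.5)]
plate top only [ 0.5128 -0.1747  0.006 ] size [122.   65.6] long axis deg 66.7
plate side only [ 0.5139 -0.173   0.006 ] size [126.1  68. ] long axis deg 66.6
plate tri [ 0.5137 -0.1747  0.0047] size [122.1  65.7] long axis deg 66.7
neck top only z.02 [ 0.5116 -0.1727  0.02  ] size [58.3 37. ] long axis deg 65.5
hole t [383.69230769 277.69230769] 18.5 [ 0.4932 -0.2169  0.006 ]
hole t [350.23076923 262.69230769] 17.5 [ 0.5312 -0.1298  0.006 ]
hole s [345.5 273.2] 10.0 [ 0.5314 -0.1287  0.006 ]
gasket z.055 [0.5443 0.137  0.055 ] size [ 68.7 122.3] long axis deg 100.2
[[271.0, 264.0], [223.0, 273.0], [219.0, 246.0], [267.0, 238.0]]
side gasket far corners [(np.int64(303), np.int64(335), 311), (np.int64(304), np.int64(335), 312), (np.int64(303), np.int64(335), 313), (np.int64(303), np.int64(335), 316), (np.int64(303), np.int64(336), 320), (np.int64(303), np.int64(336), 330)]
pin/flat [243.43478261 252.95652174] 23 [0.5491 0.1391 0.066 ] [0.5465 0.1321 0.104 ]
pin/flat [263.2 251.6] 5 [0.5531 0.09   0.066 ] [0.5503 0.0848 0.104 ]
pin/flat [225.5 258.5] 4 [0.5348 0.1833 0.066 ] [0.5327 0.1747 0.104 ]
```

```bash
cat > k.py <<'E'
from h import *
t=grab('top');s=grab('side')
def patch(c,lo,hi,x,y,w,h):
    m=mask(c,lo,hi)[y:y+h,x:x+w];n,l,st,ce=cv2.connectedComponentsWithStats(m)
    i=1+np.argmax(st[1:,4]);p=np.argwhere(l==i)[:,::-1]+(x,y);return p.astype(float)
def axis(P):
    c=P[:,:2].mean(0);u=np.linalg.svd(P[:,:2]-c)[2][0];return c,np.degrees(np.arctan2(u[1],u[0]))%180
W=((0,0,150),(180,70,255))
for nm,c,R in(('t',t,(440,255,20,20)),('s',s,(358,203,16,12))):
    p=patch(c,*W,*R);P=plane(c,p,.044);print('stripe',nm,p.mean(0),len(p),axis(P))
    globals()['st'+nm]=p.mean(0)
print('stripe tri',tri(t,stt,s,sts))
for nm,c,R in(('t',t,(427,252,40,30)),('s',s,(355,203,30,15))):
    # bright red top face + stripe
    m=cv2.inRange(c[0],(170,0,0),(255,255,255));x,y,w,h=R;o=np.zeros_like(m);o[y:y+h,x:x+w]=m[y:y+h,x:x+w]
    k=max(cv2.findContours(o,0,1)[0],key=cv2.contourArea);q=cv2.approxPolyN(cv2.convexHull(k),4,ensure_convex=True).reshape(-1,2)
    P=plane(c,q,.044);r=cv2.minAreaRect(np.float32(P[:,:2]*1000));
    pp=np.argwhere(o)[:,::-1].astype(float);PP=plane(c,pp,.044)
    print('knobtop',nm,'box c',r[0],r[1],r[2],'mean',PP.mean(0).round(4),axis(PP)[1].round(1),'n',len(pp),pp.mean(0))
    globals()['kt'+nm]=pp.mean(0)
print('knob tri',tri(t,ktt,s,kts))
# shaft
for nm,c,R in(('t',t,(236,248,16,16)),('s',s,(312,306,18,10))):
    x,y,w,h=R;hsv=cv2.cvtColor(c[0],cv2.COLOR_RGB2HSV)[y:y+h,x:x+w];print(nm);print(hsv[:,:,1].tolist() if 0 else '\n'.join(' '.join('%3d/%3d'%(a,b) for a,b in zip(r1,r2)) for r1,r2 in zip(hsv[:,:,1],hsv[:,:,2])))
E
python3 k.py
```

```text
stripe t [449.8125 268.4375] 32 (array([ 0.51783705, -0.37743199]), np.float64(152.8956516945435))
stripe s [364.72222222 208.05555556] 18 (array([ 0.51972546, -0.37768977]), np.float64(144.74706599270448))
stripe tri (array([ 0.51906819, -0.37731199,  0.04421806]), np.float64(0.0018545027385771177))
knobtop t box c (508.8497314453125, -371.5065002441406) (31.224653244018555, 47.703758239746094) 65.71669006347656 mean [ 0.508  -0.3706  0.044 ] 146.4 n 234 [447.16666667 272.32478632]
knobtop s box c (509.7908630371094, -368.66168212890625) (41.2536735534668, 52.97663879394531) 63.472103118896484 mean [ 0.5089 -0.368   0.044 ] 150.4 n 122 [368.3852459  210.32786885]
knob tri (array([ 0.50877246, -0.37111346,  0.04220029]), np.float64(0.0010571632132544712))
t
  6/ 46  23/ 55  20/ 51  12/ 44  10/ 49  26/ 50  35/ 51  20/ 50  23/ 45  16/ 49  10/ 52  36/ 50  24/ 53  15/ 51  11/ 48  15/ 50
 14/ 54  15/ 52  31/ 50  22/ 46  15/ 50   0/ 43  23/ 44  16/ 49  16/ 48  22/ 47  12/ 42   6/ 46  19/ 53  10/ 49  18/ 56  15/ 50
 24/ 54  30/ 51  17/ 46  12/ 41  38/ 54  29/ 62   6/ 45  23/ 44  16/ 48  25/
[... 2457 characters left out ...]
/ 53  11/ 47 104/ 88  77/181  26/233  50/242 134/238 161/236 156/235 159/216 157/169 135/106  19/ 53  10/ 52  11/ 46   5/ 50
 18/ 56   9/ 56  18/ 56  49/ 62 147/135 152/201 136/206 146/233 157/241 154/233 158/221 155/204 158/165 130/110  44/ 64  13/ 61  17/ 61  13/ 57
 17/ 61  17/ 60   0/ 55  79/ 77 147/135 156/182 159/212 152/238 155/234 153/213 154/194 158/182 154/149 123/102  42/ 67  18/ 58  16/ 62  35/ 58
 31/ 57   8/ 62   0/ 56  88/ 78 143/112 147/135 151/160 153/188 154/191 153/182 151/164 160/142 148/126 115/ 89  48/ 59   9/ 58  19/ 54  17/ 60
 13/ 60  25/ 61   4/ 60 104/ 81 147/109 153/115 146/126 146/141 156/137 149/130 153/120 143/112 138/109 118/ 91  50/ 61   9/ 59  16/ 64  12/ 62
```

```bash
cat > f.py <<'E'
from h import *
t=grab('top');s=grab('side')
def wts(img,x,y,w,h,f):
    g=f(img[y:y+h,x:x+w].astype(float));yy,xx=np.mgrid[y:y+h,x:x+w];return (np.array([(xx*g).sum(),(yy*g).sum()])/g.sum())
val=lambda I:np.clip(I.min(2)-70,0,None)
print('pins',[ (p:=wts(t[0],x-4,y-4,9,9,val)).round(2).tolist()+plane(t,p,.066)[0].round(4).tolist() for x,y in((263,252),(225,258))])
for c,R in((t,(345,258,11,10)),(t,(378,273,11,10)),):
    p=wts(c[0],*R,lambda I:np.clip(170-I.max(2),0,None));print('hole',p.round(2),plane(c,p,.006)[0].round(4))
U=8
for nm,c,R in(('t',t,(236,249,16,14)),('s',s,(312,308,14,9))):
    x,y,w,h=R;I=cv2.resize(c[0][y:y+h,x:x+w],None,fx=U,fy=U,interpolation=cv2.INTER_CUBIC)
    hsv=cv2.cvtColor(I,cv2.COLOR_RGB2HSV);W=((hsv[:,:,1]<75)&(hsv[:,:,2]>190)).astype(np.uint8);B=((hsv[:,:,1]>=75)&(hsv[:,:,2]>190)).astype(np.uint8)
    e=np.argwhere((cv2.dilate(W,np.ones((3,3)))&B)>0)[:,::-1];px=(e+.5)/U-.5+(x,y)
    P=plane(c,px,.104)[:,:2]*1000;v=cv2.fitLine(np.float32(P),cv2.DIST_HUBER,0,.01,.01).ravel()
    a=np.degrees(np.arctan2(v[1],v[0]));print(nm,'edge n',len(P),'len',np.ptp(P@v[:2]),'normal deg',((a+90)%180).round(1)-180,'pt',v[2:])
    bp=(np.argwhere(B)[:,::-1]+.5)/U-.5+(x,y);print(' brass bright mean',bp.mean(0),plane(c,bp,.104).mean(0).round(4))
    if nm=='t':
        m=cv2.resize(I,None,fx=4,fy=4,interpolation=cv2.INTER_NEAREST)
    wp=(np.argwhere(W)[:,::-1]+.5)/U-.5+(x,y);globals()['w'+nm]=wp.mean(0);globals()['b'+nm]=bp.mean(0)
print('white tri',tri(t,wt,s,ws),plane(t,wt,.102)[0]);
ang=10.9*np.pi/180;M=np.array([.5442,.1368])
print('pred axis px tip',proj(t,[[*M,.104],[*M,.055]]).round(2).tolist(),proj(s,[[*M,.104],[*M,.055]]).round(2).tolist())
# knob edges: long sides of top face in top view
E
python3 f.py
```

```text
pins [[263.11, 251.74, 0.5527, 0.0902, 0.066], [223.33, 259.59, 0.532, 0.1886, 0.066]]
hole [348.72 261.49] [ 0.5342 -0.1258  0.006 ]
hole [383.9  277.78] [ 0.493  -0.2174  0.006 ]
t edge n 81 len 14.236791587508549 normal deg -28.699997 pt [542.1617  135.99835]
 brass bright mean [240.48604369 255.05831985] [0.5413 0.139  0.104 ]
s edge n 87 len 13.596281667496555 normal deg -42.699997 pt [544.01825 137.32875]
 brass bright mean [320.64481481 311.7737963 ] [0.5431 0.1415 0.104 ]
white tri (array([0.54715494, 0.13579892, 0.10580708]), np.float64(0.003069263609235678)) [0.54536079 0.13628141 0.102     ]
pred axis px tip [[241.44, 253.87], [245.09, 255.24]] [[320.52, 310.15], [319.8, 329.95]]
```

```bash
python3 -m jog '[[1,[-389,298,0],-0.72],[1,[-389,298,0],-0.72],[1,[-389,298,0],-0.72],[1,[-389,298,0],-0.72],[1,[-389,298,0],-0.72],[1,[-389,298,0],-0.72],[1,[-389,298,0],-0.72],[1,[-389,298,0],-0.72],[1,[-389,298,60],-0.72],[1,[-389,298,139],-0.72],[1,[-389,298,139],-0.72],[1,[-389,298,139],-0.72],[1,[-389,298,139],-0.72]]' 25; cat > d.py <<'E'
import sys,numpy as np
from station import status
# target x y z yaw_deg -> tool-frame shift mm, turn
s=status.get_state();p=np.array(s['eef_pos']);y=s['ee_rot'][2]
T=np.array(list(map(float,sys.argv[1:5])));d=(T[:3]-p)*1000
c,n=np.cos(y),np.sin(y);tw=(y-np.radians(T[3])+np.pi/2)%np.pi-np.pi/2
print('shift',[round(c*d[0]+n*d[1],1),round(n*d[0]-c*d[1],1),round(-d[2],1)],'turn',round(tw,3),'rpy',s['ee_rot'])
E
python3 d.py .5128 -.1740 .022 66.5
```

```text
t: 2.12
eef_pos: [0.5138, -0.1746, 0.1028]
ee_rot: [-3.14, 0.0, -1.98]
force: [-0.7, -0.6, 0.3]
width: 0.0878
gripper_force: 0.0
shift [np.float64(-0.2), np.float64(1.1), np.float64(80.8)] turn 0.001 rpy [-3.13973003e+00  4.84777160e-04 -1.97950499e+00]
```

```bash
python3 -m jog '[[1,[0,1,50],0],[1,[0,1,78],0],[1,[0,1,80],0],[1,[0,1,80],0],[-1,[0,1,80],0],[-1,[0,1,80],0],[-1,[0,1,80],0],[-1,[0,1,80],0],[-1,[0,1,80],0],[-1,[0,1,80],0]]' 30;python3 -m jog '[[-1,[0,0,-30],0],[-1,[0,0,-80],0],[-1,[0,0,-130],0],[-1,[0,0,-130],0],[-1,[0,0,-130],0]]' 30; python3 - <<'E'
from h import *
t=grab('top');s=grab('side')
cv2.imwrite('pics/g1.png',np.hstack([crop(t,280,190,130,130,400/130),crop(s,290,180,130,130,400/130)]))
E
```

```text
t: 3.38
eef_pos: [0.5119, -0.1741, 0.0215]
ee_rot: [3.142, -0.0, -1.98]
force: [1.5, -0.5, 1.0]
width: 0.036
gripper_force: 30.0
t: 4.0
eef_pos: [0.5112, -0.1739, 0.151]
ee_rot: [3.141, 0.0, -1.98]
force: [-0.6, 0.3, -2.1]
width: 0.0361
gripper_force: 30.0
```

View pics/g1.png

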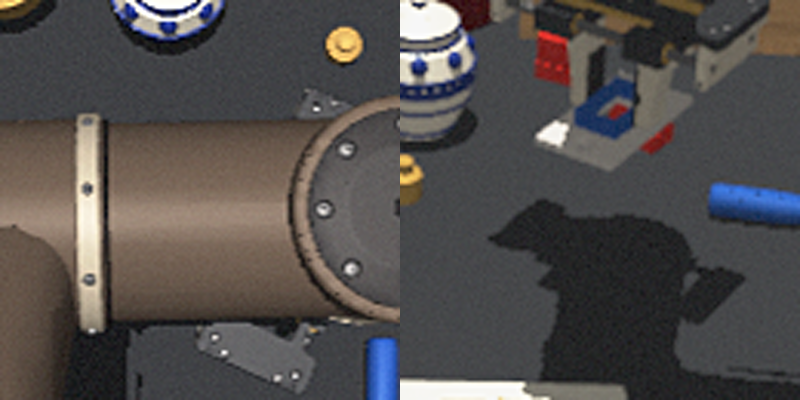

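The plate is held level in the side view at crop (612,120), with pads on the blue neck. Next I'll carry it over the mill.

```bash
python3 d.py .5442 .1369 .151 100.7
```

```text
shift [np.float64(-298.5), np.float64(93.1), np.float64(-1.0)] turn -0.596 rpy [ 3.13884268e+00 -8.34034772e-04 -1.98011877e+00]
```

```bash
python3 -m jog '[[-1,[-30,9,-1],-0.1],[-1,[-70,22,-1],-0.2],[-1,[-110,34,-1],-0.3],[-1,[-150,47,-1],-0.4],[-1,[-190,59,-1],-0.5],[-1,[-230,72,-1],-0.596],[-1,[-270,84,-1],-0.596],[-1,[-290,90,-1],-0.596],[-1,[-298.5,93,-1],-0.596],[-1,[-298.5,93,-1],-0.596],[-1,[-298.5,93,-1],-0.596],[-1,[-298.5,93,-1],-0.596]]' 30; python3 d.py .5442 .1369 .112 100.7; python3 - <<'E'
from h import *
t=grab('top');s=grab('side')
cv2.imwrite('pics/g2.png',np.hstack([crop(t,170,180,130,130,400/130),crop(s,270,240,110,110,400/110)]))
E
```

```text
t: 5.6
eef_pos: [0.5452, 0.1359, 0.1527]
ee_rot: [-3.142, 0.0, -1.385]
force: [0.5, 0.4, -1.6]
width: 0.0362
gripper_force: 30.0
shift [np.float64(-1.2), np.float64(0.8), np.float64(40.7)] turn -0.001 rpy [-3.14156180e+00  9.56111181e-06 -1.38489689e+00]
```

View pics/g2.png

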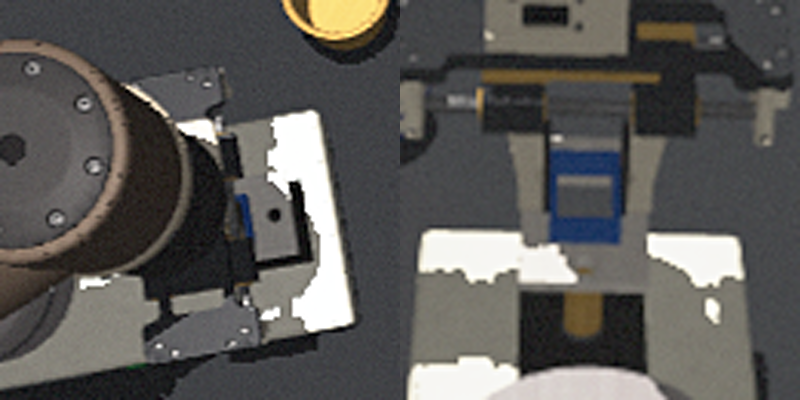

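The top view shows the plate's −y hole at about (259,249.5), with its end edge beyond it. Next I'll measure that against the tool.

```bash
python3 - <<'E'
from h import *
t=grab('top');st=status.get_state();p=np.array(st['eef_pos']);yw=st['ee_rot'][2]
I=t[0][245:255,254:265].astype(float);g=np.clip(75-I.max(2),0,None);yy,xx=np.mgrid[245:255,254:265];h=np.array([(xx*g).sum(),(yy*g).sum()])/g.sum()
print(I.max(2).astype(int))
z=p[2]-.0215+.006;H=plane(t,h,z)[0];d=H-p
print(h,H,'along tool x',d[0]*np.cos(yw)+d[1]*np.sin(yw),'tool y',d[0]*np.sin(yw)-d[1]*np.cos(yw))
E
```

```text
[[119 117 116 115 119 116 123 117 115 113  62]
 [118 119 121 120 123 121 119 123 121 126  78]
 [121 123 124 122  92  81 103 123 123 127  89]
 [117 120 117  73  23  10  43 101 126 131 100]
 [122 120  98  44  13  24  11  91 123 124 100]
 [120 123 102  50   3  14   0  96 125 123 106]
 [113 127 118  85  33  33  56 105 122 118 117]
 [115 116 116 127 108 108 126 122 122 124 127]
 [117 122 115 125 123 126 119 121 120 120 132]
 [126 118 119 123 121 117 122 122 116 122 125]]
[258.87429379 249.33333333] [0.55297083 0.09032668 0.13722992] along tool x 0.046592645583683506 tool y 0.0010019379243891837
```

The hole at (.5530,.0903) already sits over pin (.5529,.0901) in the same camera, so I'll lower straight down.

```bash
python3 -m jog '[[-1,[0,0,20],0],[-1,[0,0,40],0],[-1,[0,0,52],0],[-1,[0,0,60],0],[-1,[0,0,64],0],[-1,[0,0,67],0],[-1,[0,0,69],0],[-1,[0,0,69],0]]' 30;python3 -m jog '[[-1,[0,0,1.5],0],[-1,[0,0,3],0],[-1,[0,0,4],0],[-1,[0,0,4],0]]' 30
```

```text
t: 6.75
eef_pos: [0.5453, 0.1368, 0.0837]
ee_rot: [-3.141, 0.0, -1.384]
force: [-0.6, -0.6, -2.0]
width: 0.0357
gripper_force: 30.0
t: 7.25
eef_pos: [0.5452, 0.1368, 0.0794]
ee_rot: [3.141, -0.0, -1.384]
force: [0.3, -0.7, -1.4]
width: 0.0357
gripper_force: 30.0
```

```bash
python3 -m jog '[[-1,[0,0,1.5],0],[-1,[0,0,3],0],[-1,[0,0,3.5],0],[-1,[0,0,4],0],[-1,[0,0,4],0]]' 30
```

```text
t: 7.88
eef_pos: [0.5453, 0.1368, 0.0765]
ee_rot: [-3.141, -0.0, -1.383]
force: [-3.8, -1.5, 9.3]
width: 0.0357
gripper_force: 30.0
```

```bash
python3 -m jog '[[0,[0,0,0],0],[1,[0,0,0],0],[1,[0,0,0],0],[1,[0,0,0],0],[1,[0,0,-15],0],[1,[0,0,-50],0],[1,[0,0,-105],0],[1,[0,0,-105],0],[1,[0,0,-105],0]]' 30; python3 d.py .5087 -.371 .10 -26; python3 -c "
from station import status;print(status.get_state()['q'])"
```

```text
t: 9.0
eef_pos: [0.5452, 0.1369, 0.1814]
ee_rot: [-3.14, 0.001, -1.384]
force: [-0.5, 0.2, -0.8]
width: 0.0878
gripper_force: 0.0
shift [np.float64(492.2), np.float64(130.2), np.float64(81.4)] turn -0.93 rpy [-3.14033188e+00  8.58143028e-04 -1.38396185e+00]
[ 5.93943435e-01  2.20322182e-01 -3.24696943e-01 -3.38030519e-04
 -1.02427971e+00 -4.06934034e-01]
```

```bash
python3 -m jog '[[1,[60,16,0],-0.15],[1,[120,32,0],-0.3],[1,[180,48,0],-0.45],[1,[240,64,0],-0.6],[1,[300,79,0],-0.75],[1,[360,95,0],-0.93],[1,[420,111,0],-0.93],[1,[470,124,0],-0.93],[1,[492,130,30],-0.93],[1,[492,130,81],-0.93],[1,[492,130,81],-0.93],[1,[492,130,81],-0.93],[1,[492,130,81],-0.93]]' 30; python3 d.py .5087 -.371 .025 -26; python3 - <<'E'
from h import *
t=grab('top');s=grab('side')
cv2.imwrite('pics/g3.png',np.hstack([crop(t,200,220,90,70,400/90),crop(s,280,280,90,70,400/90)]))
cv2.imwrite('pics/g3b.png',crop(s,320,150,100,100,5))
E
```

```text
t: 10.62
eef_pos: [0.5104, -0.3709, 0.1018]
ee_rot: [3.142, -0.003, -0.453]
force: [-0.0, 0.1, 0.2]
width: 0.0874
gripper_force: 0.0
shift [np.float64(-1.5), np.float64(0.8), np.float64(76.8)] turn 0.001 rpy [ 3.14156825 -0.00315658 -0.45271106]
```

View pics/g3.png

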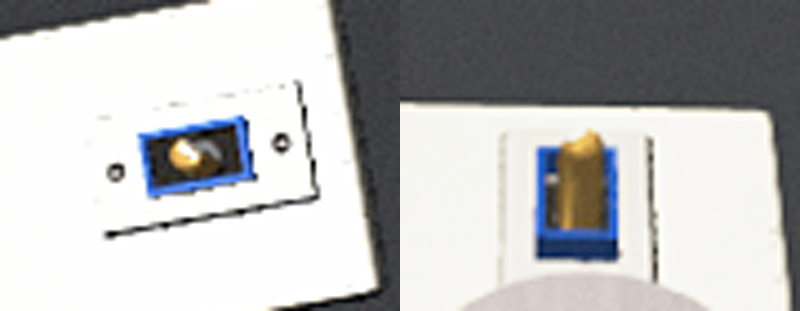

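The plate is seated: in the top crop both pins show in their holes at (117,172) and (282,143), with an even gasket rim. Now for the knob.

```bash
python3 -m jog '[[1,[-1.5,1,40],0],[1,[-1.5,1,70],0],[1,[-1.5,1,77],0],[1,[-1.5,1,77],0],[-1,[-1.5,1,77],0],[-1,[-1.5,1,77],0],[-1,[-1.5,1,77],0],[-1,[-1.5,1,77],0],[-1,[-1.5,1,77],0],[-1,[-1.5,1,77],0]]' 30;python3 -m jog '[[-1,[0,0,-20],0],[-1,[0,0,-70],0],[-1,[0,0,-130],0],[-1,[0,0,-150],0],[-1,[0,0,-150],0]]' 30;  python3 d.py .5453 .1368 .155 -37; python3 -c "
from h import *
t=grab('top');s=grab('side')
cv2.imwrite('pics/g4.png',np.hstack([crop(t,380,200,110,110,400/110),crop(s,310,120,110,110,400/110)]))"
```

```text
t: 11.98
eef_pos: [0.5072, -0.371, 0.0225]
ee_rot: [3.142, 0.0, -0.454]
force: [-0.5, 0.7, -0.1]
width: 0.0332
gripper_force: 0.1
t: 12.6
eef_pos: [0.5081, -0.3714, 0.1746]
ee_rot: [-3.141, -0.004, -0.454]
force: [0.2, -0.4, -1.2]
width: 0.032
gripper_force: 30.0
shift [np.float64(-189.3), np.float64(-473.1), np.float64(19.6)] turn 0.192 rpy [-3.14119013 -0.0039185  -0.45375786]
```

View pics/g4.png

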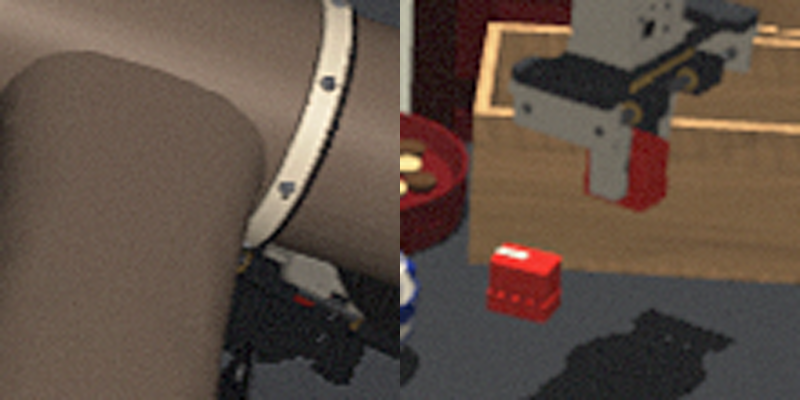

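```bash
python3 -c "
from h import *
s=grab('side');print(status.get_state()['eef_pos'])
for z in(.14,.145,.15,.155,.16): print(z,proj(s,[[.4935,-.346,z],[.4935+.043,-.346-.021,z]]).round(1).tolist())
I=s[0];h=cv2.cvtColor(I,cv2.COLOR_RGB2HSV);m=((h[:,:,1]>180)&((h[:,:,0]<6)|(h[:,:,0]>174))&(h[:,:,2]>60));m[185:]=0;m[:140]=0;m[:,:350]=0;m[:,400:]=0
ys,xs=np.nonzero(m);print([(x,ys[xs==x].min(),ys[xs==x].max()) for x in range(xs.min(),xs.max()+1)])"
```

```text
[ 0.50641382 -0.37059282  0.17099812]
0.14 [[376.2, 181.9], [360.2, 176.4]]
0.145 [[376.3, 180.1], [360.3, 174.6]]
0.15 [[376.5, 178.3], [360.4, 172.8]]
0.155 [[376.6, 176.5], [360.5, 171.0]]
0.16 [[376.8, 174.7], [360.7, 169.2]]Traceback (most recent call last):
  File "<string>", line 6, in <module>
    ys,xs=np.nonzero(m);print([(x,ys[xs==x].min(),ys[xs==x].max()) for x in range(xs.min(),xs.max()+1)])
                                  ~~~~~~~~~~~~~^^
    return umr_minimum(a, axis, None, out, keepdims, initial, where)
ValueError: zero-size array to reduction operation minimum which has no identity
```

```bash
python3 -m jog '[[-1,[-15,-37,0],0.05],[-1,[-37,-93,0],0.1],[-1,[-59,-148,0],0.19],[-1,[-81,-203,0],0.19],[-1,[-103,-258,0],0.19],[-1,[-125,-313,0],0.19],[-1,[-147,-368,0],0.19],[-1,[-169,-423,5],0.19],[-1,[-183,-457,15],0.19],[-1,[-189,-473,18],0.19],[-1,[-189,-473,18],0.19],[-1,[-189,-473,18],0.19],[-1,[-189,-473,18],0.19]]' 30
python3 - <<'E'
from h import *
P=[]
for i in range(6):
    t=grab('top') if i%2 else None; s=grab('side');q=status.get_state();P.append(np.r_[q['eef_pos'],q['ee_rot'][2]])
print(np.mean(P,0).round(4),np.std(P,0).round(4))
cv2.imwrite('pics/g5.png',np.hstack([crop(t,200,210,80,80,5),crop(s,280,260,80,80,5)]))
E
```

```text
t: 14.38
eef_pos: [0.5447, 0.1359, 0.1547]
ee_rot: [-3.142, -0.0, -0.645]
force: [0.8, -1.1, -0.3]
width: 0.032
gripper_force: 30.0
[ 0.5448  0.1365  0.1547 -0.6445] [0.     0.0003 0.0001 0.0004]
```

View pics/g5.png

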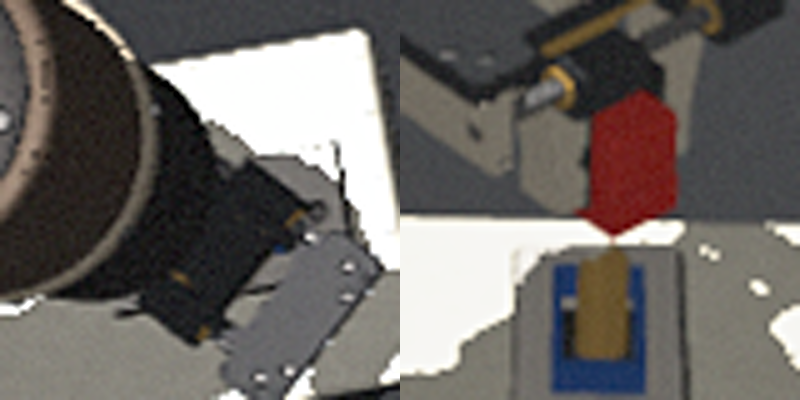

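The side crop shows the knob upright above the shaft, with the nearest corner at (615,235) and the shaft axis at (602,310). I'll lower it gently and watch the force.

```bash
python3 -m jog '[[-1,[0,0,15],0],[-1,[0,0,24],0],[-1,[0,0,27],0],[-1,[0,0,29],0],[-1,[0,0,30],0]]' 30;python3 -m jog '[[-1,[0,0,1],0],[-1,[0,0,2],0],[-1,[0,0,3],0],[-1,[0,0,3],0]]' 30
```

```text
t: 15.45
eef_pos: [0.5448, 0.137, 0.1246]
ee_rot: [-3.141, -0.0, -0.644]
force: [-0.6, 0.2, 0.1]
width: 0.0324
gripper_force: 30.0
t: 15.95
eef_pos: [0.5446, 0.137, 0.1215]
ee_rot: [3.142, 0.0, -0.644]
force: [-1.4, 0.6, 0.9]
width: 0.0322
gripper_force: 30.0
```

```bash
python3 -m jog '[[-1,[0,0,1],0],[-1,[0,0,2],0],[-1,[0,0,2],0]]' 30; python3 -m jog '[[-1,[0,0,1],0],[-1,[0,0,2],0],[-1,[0,0,2],0]]' 30;python3 -c "
from station import status;print(status.get_state()['moment'])"
```

```text
t: 16.32
eef_pos: [0.5446, 0.137, 0.1194]
ee_rot: [3.141, 0.0, -0.644]
force: [-0.7, 0.8, -0.2]
width: 0.0322
gripper_force: 30.0
t: 16.7
eef_pos: [0.5446, 0.137, 0.1174]
ee_rot: [3.141, 0.0, -0.644]
force: [-2.5, 0.7, 0.3]
width: 0.0322
gripper_force: 30.0
[ 0.45583625  0.91652974 -0.05457358]
```

```bash
python3 -m jog '[[-1,[0,0,1],0],[-1,[0,0,2],0],[-1,[0,0,3],0],[-1,[0,0,3],0]]' 30; python3 -m jog '[[-1,[0,0,1],0],[-1,[0,0,2],0],[-1,[0,0,3],0],[-1,[0,0,3],0]]' 30
```

```text
t: 17.2
eef_pos: [0.5446, 0.1369, 0.1144]
ee_rot: [3.141, 0.0, -0.644]
force: [-2.4, 1.3, 0.3]
width: 0.032
gripper_force: 30.0
t: 17.7
eef_pos: [0.5446, 0.1369, 0.1114]
ee_rot: [3.141, 0.0, -0.644]
force: [-3.0, 1.2, 0.9]
width: 0.0321
gripper_force: 30.0
```

```bash
python3 -m jog '[[-1,[0,0,1],0],[-1,[0,0,2],0],[-1,[0,0,2],0]]' 40; python3 -m jog '[[-1,[0,0,1],0],[-1,[0,0,2],0],[-1,[0,0,2],0]]' 40; python3 -m jog '[[-1,[0,0,1],0],[-1,[0,0,2],0],[-1,[0,0,2],0]]' 40
```

```text
t: 18.08
eef_pos: [0.5447, 0.1369, 0.1096]
ee_rot: [-3.142, -0.0, -0.644]
force: [-4.3, 2.3, 3.1]
width: 0.0318
gripper_force: 40.0
t: 18.45
eef_pos: [0.5447, 0.137, 0.1077]
ee_rot: [-3.142, -0.0, -0.644]
force: [-5.5, 1.4, 6.2]
width: 0.0318
gripper_force: 40.0
t: 18.82
eef_pos: [0.5448, 0.137, 0.1059]
ee_rot: [-3.141, -0.0, -0.644]
force: [-4.5, 1.5, 7.6]
width: 0.0319
gripper_force: 40.0
```

```bash
python3 -m jog '[[-1,[0,0,1],0],[-1,[0,0,2],0],[-1,[0,0,2],0]]' 40; python3 -m jog '[[-1,[0,0,0.7],0],[-1,[0,0,1.5],0],[-1,[0,0,1.5],0]]' 40; python3 -c "
from station import status;print(status.get_state()['moment'])"
```

```text
t: 19.2
eef_pos: [0.5449, 0.137, 0.1044]
ee_rot: [-3.141, -0.0, -0.643]
force: [-7.2, 1.9, 11.2]
width: 0.0319
gripper_force: 40.0
t: 19.58
eef_pos: [0.5451, 0.137, 0.1042]
ee_rot: [-3.14, -0.001, -0.643]
force: [-11.6, 2.5, 21.1]
width: 0.0318
gripper_force: 40.0
[0.44349917 4.22303385 0.0257562 ]
```

```bash
python3 -m jog '[[-1,[-0.4,0.3,0],0],[-1,[-0.8,0.6,0.2],0],[-1,[-0.8,0.6,0.2],0]]' 40; python3 -c "
from h import *
t=grab('top');s=grab('side')
q=status.get_state();print(q['eef_pos'],q['force'],q['moment'])
cv2.imwrite('pics/g6.png',np.hstack([crop(t,200,210,80,80,5),crop(s,280,270,80,80,5)]))"
```

```text
t: 19.95
eef_pos: [0.5449, 0.1371, 0.1042]
ee_rot: [-3.139, -0.002, -0.643]
force: [-8.5, 0.1, 20.6]
width: 0.0318
gripper_force: 40.0
[0.54488074 0.13711337 0.10417148] [-7.72675076  0.77912408 19.85988818] [0.07460223 3.24747195 0.02384518]
```

View pics/g6.png

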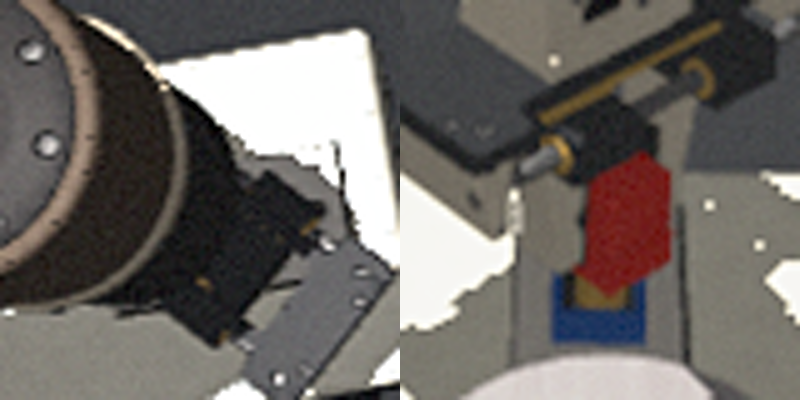

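```bash
python3 -c "
from h import *
s=grab('side');I=s[0].astype(int)
m=((I[:,:,0]>90)&(I[:,:,0]>3*I[:,:,1]));m[:295]=0;m[335:]=0;m[:,:390//1-0]*=1;m[:,:385-80]=0;m[:,340:]=0
for y in range(298,332):
    x=np.nonzero(m[y])[0]
    if len(x):print(y,x.min(),x.max(),end=' | ')
print()
c=np.array([.5449,.1371]);a=-.643;u=np.array([np.cos(a),np.sin(a)]);v=np.array([-u[1],u[0]])
for z in(.082,.126):print(z,[proj(s,[[*(c+i*.024*u+j*.016*v),z]])[0].round(1).tolist() for i,j in((1,1),(-1,1),(-1,-1),(1,-1))])
"
```

```text
Traceback (most recent call last):
numpy._core._exceptions._UFuncOutputCastingError: Cannot cast ufunc 'multiply' output from dtype('int64') to dtype('bool') with casting rule 'same_kind'
```

```bash
python3 -c "
from h import *
s=grab('side');I=s[0].astype(int)
m=((I[:,:,0]>80)&(I[:,:,0]>3*I[:,:,1]));m[:295]=0;m[335:]=0;m[:,:305]=0;m[:,345:]=0
for y in range(298,332):
    x=np.nonzero(m[y])[0]
    if len(x):print(y,x.min(),x.max(),end=' | ')
print()
c=np.array([.5449,.1371]);a=-.643;u=np.array([np.cos(a),np.sin(a)]);v=np.array([-u[1],u[0]])
for z in(.082,.126):print(z,[proj(s,[[*(c+i*.024*u+j*.016*v),z]])[0].round(1).tolist() for i,j in((1,1),(-1,1),(-1,-1),(1,-1))])
"
```

```text
301 327 329 | 302 326 330 | 303 323 331 | 304 321 332 | 305 320 333 | 306 318 333 | 307 318 333 | 308 318 333 | 309 318 333 | 310 318 332 | 311 318 332 | 312 318 332 | 313 318 332 | 314 318 332 | 315 317 332 | 316 318 333 | 317 318 333 | 318 318 333 | 319 318 333 | 320 317 333 | 321 318 333 | 322 318 331 | 323 317 329 | 324 316 328 | 325 318 327 | 326 319 325 | 327 320 323 | 328 321 321 | 
0.082 [[305.2, 316.6], [322.2, 329.1], [334.5, 321.9], [317.5, 309.7]]
0.126 [[305.6, 298.4], [322.9, 310.7], [335.5, 303.6], [318.1, 291.7]]
```

The knob's measured outline matches the projected upright knob with its foot at 82 mm to about 1 px: near corner (321,328) against (322,329). The arm is on the hard stop at about 20 N, and spring travel started near TCP z .110 and ended at .104. That is home and fully pressed, so I'm handing the job in.

```bash
python3 -c "
from station import order,status;print(status.get_state()['force']);print(order.job_done())"
```

```text
[-7.69479454  0.61266949 20.65812016]
the job is handed in; nothing more can be done
None
```

I've handed in the job: the plate is flush over its two pins, the right red knob is fully home on the D-shaft, and the arm is still holding it pressed to the stop at about 20 N.

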